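Check in a specimen box and dock it cold

ROBOT

A 6-joint arm with a two-finger parallel gripper is mounted at the origin on the work surface. World frame = base frame: x ahead of the robot, y to its left, z up, the work surface at z = 0. Lengths are in m, angles in degrees, forces in N, time in s.
With the tool pointing down it reaches from about 0.3 to 0.75 m from the base axis. Payload 8.5 kg.
Tool frame: the origin (TCP) lies midway between the tips of the shut fingers; the grasp point (between the pads) lies 19 mm behind it; z points along the fingers, y is the line along which they close (so a half turn about z gives the same grasp; the last joint's range is limited). The gripper opens to 85 mm and grips with 20 to 120 N. Pads are 22 mm wide; open, the fingers measure 114 mm over their backs; the gripper's body (76 mm by 85 mm) begins 54 mm behind the grasp point. The pads swing forward as they close: fully open they stand 13 mm farther back than shut.
Start: joints at [-79.716, 21.807, 74.336, -0, 83.858, -12.336], TCP at [0.212, -0.508, 0.231] pointing down, gripper open.
Joint ranges: [-178.18, 178.18], [-50.72, 133.34], [12.68, 142.11], [-81.47, 261.47], [9.98, 163.14], [-165.26, 165.26]. Speed limits (degrees/s): [136.94, 136.94, 180, 180, 180, 180].

INTERFACE

Orientations are given as a 3x3 rotation matrix whose columns are the frame's x, y, z axes.
In Python, from rig import env gives the robot as it stands. The module is installed in compiled form; this text tells all that it offers.
- The arm moves only by the tool jog_arm, never from a script. Its argument "targets" is a list of rows, each a list of 6 numbers: the shift along the tool's x, y, z in cm, then the turn, a rotation vector about the tool's x, y, z in degrees. A call has 1 to 8 rows; each row is the pose to reach, as a shift and turn from the pose commanded when the call began, along the tool's axes at that moment; what a row does not reach only later rows make up. A row lasts 1/12 s, in which the tool goes at most 41.7 mm and 7.16 degrees, less where a joint would pass 70% of its speed; a pose out of reach is approached as far as the arm can. A call with a gripper value outside its range is refused whole. "hand" is the opening, from 0 (shut) to 1 (fully open), set as the call begins (left out, the last holds). The fingers move at their own pace and stop on an object; "newtons" is the grip in N (left out, the last holds). Time passes only in rows, so rows that repeat a pose let the fingers close. It gives the time, the measured TCP pose, the force, the opening and the grip force at its end, in the units of the state.
- env.observe(): the state, without advancing time (a new reading comes with each control period).
- env.get_image(name): name is "scene" or "top" or "wrist"; returns a dict with "frame" (384x512x3 uint8, red, green, blue), "depth" (384x512 float32, m along the optical axis (not along the pixel's ray), 0 where there is no reading), "fovy" (degrees; the focal length in pixels is half the picture's height over the tangent of half this angle, whatever the lens; pixels are square), "cx", "cy" (the principal point, pixels), "k1" (the pictures are not rectified: a ray, as slopes to the right and down, at radius r is drawn at 1 + k1 r^2 times it, then the intrinsics apply), "cam_to_world" (4x4, takes a point from camera to world coordinates). Camera axes: x right, y down, z forward; pixel columns grow to the right and rows downward; lengths in m; the calibration is good to about 2 mm. A picture is of the moment at which its call begins.
- env.close_job(): hands the job in; it is judged then, once.
Trained networks look in the newest picture that a camera, given by its name, has taken for a name from the list of things; names that differ only in an ending like _2 or _b are one class to them, and where a whole thing is asked for, a point or a joint stands for the part that bears it (a point fixed in the world has none). Each returns a list of dicts, best first, with "score" (0 to 1); they miss things now and then, are a little off and sometimes report something else, mostly with a low value. They report only what shows in the picture. A call takes as long as a camera call. They do not tell look-alikes from the thing itself.
- env.regions_of(camera, target): "pixels" (384x512 bool, what is visible of it) and "point" ([row, column] in pixels, amid what is visible of it).
The state is a dict: "time_s": time; "q": joint angles; "qvel": joint speeds; "joint_efforts": joint torques, N m; "position": TCP position; "tool_rot": TCP orientation; "ft_force": force on the tool from outside, world axes, zero at the start; "wrist_torque": the same for the moment, N m; "grip_width": finger opening in m; "gripper_force": force on a finger pad.
Only numpy, scipy, OpenCV 4.12 (cv2) and the standard library are available. Lean on these libraries where they do the work, as an engineer would, in place of code of your own. Each camera call takes 0.05 s, during which the arm holds its last target. There are 200 camera calls.

TASK

Check in the yellow-lidded specimen box: set it down gently in the middle of the code reader's dark glass window, let go, then press the green button fully down for about a second and let it come back up. Then take the box again by its two narrow ends and lower it gently between the blue cheeks of the chilled dock, until it stands flat on the dock's floor, centred and in line with the cheeks. Keep the box upright, do not drop it, and leave the white-lidded box and everything else where they are.

Things in the scene. Friction and masses are not known exactly. Their poses are not given: they have to be found in the camera images.
- specimen_yellow: the box to check in: upright, white body with orange band, bright yellow lid; 58 (x) by 36 (y) by 56 mm high, lid flush, about 0.18 kg; origin at the centre of its underside, x along its 58 mm length, z up. Starts in one of the insert's two bays, where the rails block its narrow ends: there it can be gripped only across its 36 mm width (along its y)
- specimen_white: an identical box but with a white lid, in the other bay of the insert, about 110 mm from the yellow one centre to centre; leave it alone. Same origin and axes
- insert: grey transport insert, fixed: trough 90 (x) by 240 (y) mm, floor 8 mm thick, a 12 mm thick rail along each long side, rail tops 66 mm above the table, 64 mm clear between them; the boxes stand on its floor, their x along its x, at about y = -55 and +55 mm. Origin at the centre of its underside. Insert and dock may change sides of the table
- reader: white bottom-reading code reader, fixed: flat console 130 (x) by 270 (y) by 36 mm high; the dark glass window is towards its -y end and the green button towards its +y end. Origin at the centre of its underside
- reader_window (a point): centre of the reader's dark square glass window (76 by 76 mm, flush, in a steel frame of 92 mm), on the reader's top face 36 mm above the table; axes as the reader's
- read_button_top (a point): centre of the top of the green push button (32 mm across, in a black housing, 145 mm from the window centre along the reader's +y); moves down with the button; pressed straight down
- read_button (a joint): travel of the green button: 0 m up, 0.006 m fully down; springs back by itself; about 5 N holds it fully down
- dock: chilled dock, fixed: aluminium base 120 (x) by 100 (y) by 20 mm high; two upright blue cheeks, each 46 mm long (x), 12 mm thick, tops 80 mm above the table, 42 mm clear between them (along y); open at both x ends. The box's 58 mm length goes along the dock's x (either way round), its ends 6 mm past the cheeks. Origin at the centre of its underside
- dock_seat (a point): centre of the dock's floor between the cheeks, 20 mm above the table, where the centre of the box's underside belongs; axes as the dock's
- sprayer: bystander: white spray bottle with yellow trigger head, 64 mm across, 174 mm tall; origin at its underside
- jar: bystander: closed jar with red cap, 64 mm across, 85 mm tall; origin at its underside
- reagent: bystander: bottle with blue cap, 52 mm across, 120 mm tall; origin at its underside
- tape: bystander: green roll of tape lying flat, 72 mm across, 24 mm high; origin at its underside
- marker: bystander: white and blue marker pen lying flat, 140 mm long, 15 mm thick; origin at its underside, near its middle
Not all that is in view belongs to the job. What is shaped like the dock but orange or turquoise is not meant.

How it is judged (in metres and radians):
On the way, in this order (a step that is already met when the one before it is completed fails the run):
1. the yellow-lidded box stands let go on the reader's window, within 15 mm of its centre (horizontal distance between specimen_yellow and reader_window below 0.015 m and z of specimen_yellow in the frame of reader_window between -0.004 and 0.004 m and angle between specimen_yellow's own z axis and vertical below 0.1 rad and contact force between the fingers and specimen_yellow below 0.1 N and linear speed of specimen_yellow below 0.03 m/s), for 0.2 s.
2. the green button is held fully down (past 5 mm of its 6 mm) for half a second, with the box let go on the window (horizontal distance between specimen_yellow and reader_window below 0.015 m and z of specimen_yellow in the frame of reader_window between -0.004 and 0.004 m and angle between specimen_yellow's own z axis and vertical below 0.1 rad and contact force between the fingers and specimen_yellow below 0.1 N and value of joint read_button above 0.005 m), for 0.5 s.
3. the button is let back up with the box still on the window (horizontal distance between specimen_yellow and reader_window below 0.015 m and z of specimen_yellow in the frame of reader_window between -0.004 and 0.004 m and angle between specimen_yellow's own z axis and vertical below 0.1 rad and value of joint read_button below 0.0012 m), for 0.1 s.
At the end, for the whole second after the job is handed in: The yellow-lidded box stands upright, at rest, on the dock's floor between the cheeks: within 10 mm of centre along them, 5 mm across, 4 mm in height, 10 degrees in line. Button up. White-lidded box within 15 mm, bystanders within 30 mm of their starts (x of specimen_yellow in the frame of dock_seat between -0.01 and 0.01 m and y of specimen_yellow in the frame of dock_seat between -0.005 and 0.005 m and z of specimen_yellow in the frame of dock_seat between -0.004 and 0.004 m and angle between the x axis of specimen_yellow and the x axis of dock, either way round below 0.17 rad and angle between specimen_yellow's own z axis and vertical below 0.08 rad and linear speed of specimen_yellow below 0.02 m/s and value of joint read_button below 0.0012 m and distance of specimen_white from where it was at the start of the episode below 0.015 m and distance of each of sprayer, jar, reagent, tape, marker from where it was at the start of the episode below 0.03 m); the robot touches nothing.
It fails at once if the yellow-lidded box is tipped by more than about 30 degrees (angle between specimen_yellow's own z axis and vertical above 0.52 rad).
It fails at once if the box is dropped or slammed onto the window or the dock's floor (faster than 0.5 m/s in the last 10 mm) ((horizontal distance between specimen_yellow and reader_window below 0.05 m and z of specimen_yellow in the frame of reader_window below 0.01 m and linear speed of specimen_yellow above 0.5 m/s) or (horizontal distance between specimen_yellow and dock_seat below 0.05 m and z of specimen_yellow in the frame of dock_seat below 0.01 m and linear speed of specimen_yellow above 0.5 m/s)).
It fails at once if the white-lidded box is moved by more than 15 mm (distance of specimen_white from where it was at the start of the episode above 0.015 m).
It fails at once if a bystander is moved by more than 30 mm (distance of any of sprayer, jar, reagent, tape, marker from where it was at the start of the episode above 0.03 m).
It also fails if it takes over 72 s, if anything falls off the work surface, if the arm or the gripper's body presses on something with over 40 N, if the wrist force passes 120 N, or if a joint passes its speed limit or range.

## Working session

There is one attempt and no reset: what is moved stays moved. The work goes in short steps, Python scripts to look and compute and a tool call to move; the robot and the scene stay as the last step left them, time stands still between calls to the robot, and variables do not carry over. Pictures are saved under pics/ and viewed, at most 10 in all, crops included, and the job is handed in when it is done.

Besides the shell and the picture viewer there is one more tool, called after ">>>" as name([rows], argument=value, ...), one row to a line, values as JSON. jog_arm: Moves the arm, as the interface text tells. Its arguments: {"type":"object","properties":{"targets":{"type":"array","items":{"type":"array","items":{"type":"number"}}},"hand":{"type":"number"},"newtons":{"type":"number"}},"required":["targets"]}

```bash
mkdir -p pics; python3 - <<'E'
from rig import env
import numpy as np,cv2
s=env.observe();print(s['time_s'],s['position'],np.round(s['tool_rot'],3).tolist())
ims=[]
for n in("scene","top"):
    d=env.get_image(n);ims.append(d['frame'][:,:,::-1]);print(n,d['fovy'],d['cx'],d['cy'],d['k1'],np.round(d['cam_to_world'],3).tolist())
cv2.imwrite('pics/scene.png',ims[0]);cv2.imwrite('pics/top.png',cv2.resize(ims[1],(800,600),interpolation=cv2.INTER_CUBIC))
E
```

```text
0.0 [ 0.21150715 -0.50736457  0.23070614] [[0.923, 0.385, -0.0], [0.385, -0.923, 0.002], [0.0, -0.001, -1.0]]
scene 54.15921997186013 255.6192132528221 190.57118691983524 -0.004287438933597143 [[0.259, 0.817, -0.515, 0.995], [0.966, -0.218, 0.139, -0.205], [0.001, -0.533, -0.846, 0.902], [0.0, 0.0, 0.0, 1.0]]
top 53.605820326600124 259.4943094940073 184.69580600726442 -0.10641462437416666 [[0.045, -0.977, 0.207, 0.27], [-0.999, -0.044, 0.008, -0.083], [0.001, -0.207, -0.978, 1.119], [0.0, 0.0, 0.0, 1.0]]
```

View pics/scene.png

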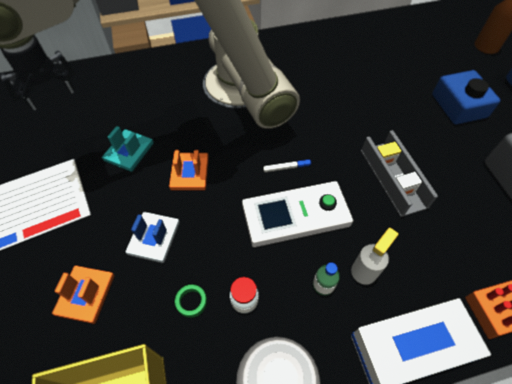

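View pics/top.png

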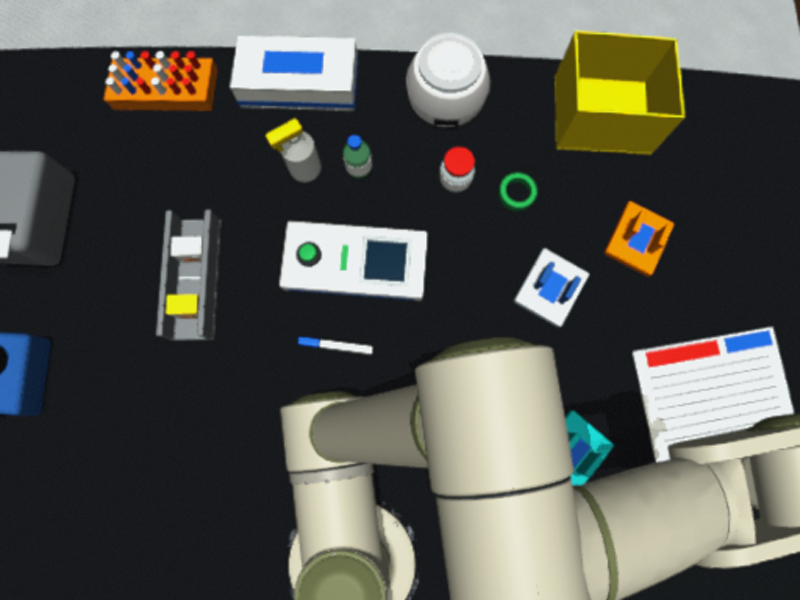

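The yellow-lidded box is at scene (388,152) and top-enlarged (182,303). The reader window is at scene (273,214) and the button at (328,201). There are four dock-like things in the scene picture: one with a white/aluminium base and blue cheeks at (152,232), orange ones at (188,170) and (83,293), and a turquoise one at (127,148). The one at (152,232) fits, because only it has blue cheeks on an aluminium base. I'll confirm it in a crop and measure.

```bash
cat > h.py <<'E'
from rig import env
import numpy as np,cv2
def cloud(d):
    h,w=d['depth'].shape;f=h/2/np.tan(np.radians(d['fovy']/2))
    K=np.array([[f,0,d['cx']],[0,f,d['cy']],[0,0,1.]])
    v,u=np.mgrid[:h,:w].astype(float)
    r=cv2.undistortPoints(np.stack([u,v],-1).reshape(-1,1,2),K,np.array([d['k1'],0,0,0.])).reshape(h,w,2)
    z=d['depth'];P=np.dstack([r[...,0]*z,r[...,1]*z,z])
    T=d['cam_to_world'];W=P@T[:3,:3].T+T[:3,3];W[z==0]=np.nan
    return W
def rect(pts):
    (c,s,a)=cv2.minAreaRect((pts[:,:2]*1000).astype(np.float32))
    b=cv2.boxPoints((c,s,a));e=[b[1]-b[0],b[2]-b[1]];L=max(e,key=np.linalg.norm)
    yaw=(np.degrees(np.arctan2(L[1],L[0]))+90)%180-90
    return dict(c=np.round(c,1).tolist(),s=np.round(sorted(s),1).tolist(),yaw=round(float(yaw),1),z=np.round(np.nanpercentile(pts[:,2]*1000,[5,50,95]),1).tolist(),n=len(pts))
def top(pts,band=.006):
    m=np.nanpercentile(pts[:,2],90);return pts[abs(pts[:,2]-m)<band]
E
python3 - <<'E'
from h import *
for n in("top","scene"):
    d=env.get_image(n);W=cloud(d)
    hsv=cv2.cvtColor(d['frame'],cv2.COLOR_RGB2HSV)
    for t in("specimen_yellow","specimen_white","insert","reader","reader_window","read_button_top","dock","sprayer","jar","reagent","marker","tape"):
        for r in env.regions_of(n,t)[:3]:
            if r['score']<.3: continue
            p=W[r['pixels']];p=p[~np.isnan(p[:,0])]
            if len(p)<10: continue
            print(n,t,round(r['score'],2),np.round(r['point']).tolist(),'all',rect(p),'top',rect(top(p)))
    if n=='scene':
        c=d['frame'][170:320,40:240,::-1];cv2.imwrite('pics/crop1.png',np.hstack([cv2.resize(c,(440,330),interpolation=cv2.INTER_CUBIC),cv2.resize(d['frame'][130:220,340:460,::-1],(360,330)) [:, :]]))
E
```

```text
top specimen_yellow 0.89 [194.0, 118.0] all {'c': [446.4, 334.2], 's': [37.4, 56.9], 'yaw': -87.2, 'z': [35.0, 64.8, 68.3], 'n': 301} top {'c': [446.7, 334.2], 's': [36.5, 57.0], 'yaw': -87.7, 'z': [62.3, 65.2, 68.4], 'n': 249}
top specimen_white 0.7 [196.0, 117.0] all {'c': [453.6, 338.1], 's': [51.9, 63.9], 'yaw': -86.4, 'z': [20.0, 64.7, 68.1], 'n': 322} top {'c': [446.7, 335.8], 's': [36.5, 60.2], 'yaw': -87.7, 'z': [62.2, 65.1, 68.4], 'n': 253}
top specimen_white 0.59 [159.0, 117.0] all {'c': [555.3, 340.7], 's': [35.4, 62.1], 'yaw': -85.4, 'z': [24.0, 64.3, 67.8], 'n': 278} top {'c': [555.4, 338.7], 's': [34.4, 58.2], 'yaw': -87.1, 'z': [62.1, 65.2, 68.0], 'n': 218}
top insert 0.92 [177.0, 123.0] all {'c': [518.3, 353.6], 's': [121.5, 267.9], 'yaw': 3.3, 'z': [4.4, 36.9, 68.7], 'n': 2420} top {'c': [508.2, 338.2], 's': [90.8, 238.5], 'yaw': 2.7, 'z': [62.8, 66.5, 69.9], 'n': 761}
top reader 0.78 [168.0, 229.0] all {'c': [558.8, 27.9], 's': [142.6, 271.2], 'yaw': 88.0, 'z': [32.7, 37.6, 45.2], 'n': 4017} top {'c': [553.3, 27.5], 's': [129.7, 270.1], 'yaw': 87.9, 'z': [35.5, 37.9
[... 5314 characters left out ...]
: 57.0, 'z': [116.4, 120.5, 122.9], 'n': 96}
scene marker 0.6 [166.0, 288.0] all {'c': [391.3, 51.0], 's': [17.2, 136.1], 'yaw': 85.5, 'z': [3.3, 13.5, 16.7], 'n': 260} top {'c': [391.3, 50.9], 's': [16.9, 135.8], 'yaw': 85.2, 'z': [11.1, 14.3, 17.0], 'n': 199}
scene tape 0.66 [295.0, 185.0] all {'c': [706.7, -289.5], 's': [70.6, 83.8], 'yaw': 24.8, 'z': [0.3, 22.8, 26.4], 'n': 553} top {'c': [712.5, -286.8], 's': [70.1, 70.4], 'yaw': 77.6, 'z': [20.7, 23.9, 26.7], 'n': 380}
scene tape 0.51 [213.0, 298.0] all {'c': [543.5, 32.5], 's': [154.2, 283.8], 'yaw': 88.3, 'z': [20.0, 36.8, 41.6], 'n': 4777} top {'c': [554.4, 25.7], 's': [130.5, 269.2], 'yaw': 88.3, 'z': [34.4, 36.9, 39.6], 'n': 3975}
```

View pics/crop1.png

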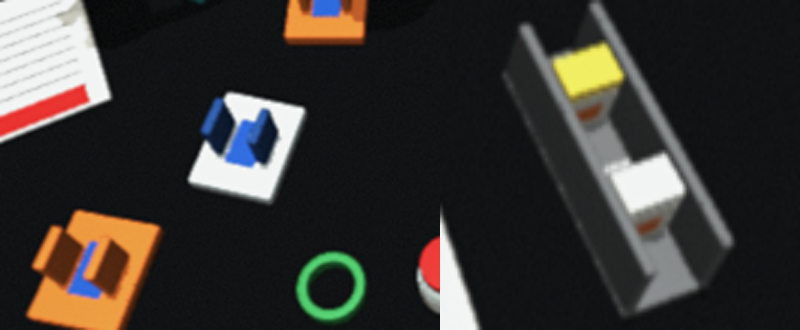

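The crop confirms the dock: a white/aluminium base with blue cheeks at crop (247,147), which is scene (152,232), next to the orange impostor. The yellow-lidded box is the rear one in the insert. Next I'll take a wrist view of the dock, which is near the start pose.

```bash
cat >> h.py <<'E'
def plan(p,yaw):
    """tool-frame cm and rotvec deg from the measured pose to TCP p (mm), tool down, tool y at world yaw"""
    from scipy.spatial.transform import Rotation as R
    s=env.observe();T=np.array(s['tool_rot']);a=np.radians(yaw)
    y=np.array([np.cos(a),np.sin(a),0]);z=np.array([0,0,-1.]);G=np.c_[np.cross(y,z),y,z]
    print('t',s['time_s'],'at',np.round(np.array(s['position'])*1000,1),'yaw',round(np.degrees(np.arctan2(T[1,1],T[0,1])),2),'F',np.round(s['ft_force'],1),'w',round(s['grip_width']*1000,1),'gf',s['gripper_force'])
    print('  shift',np.round(T.T@(np.array(p)/1000-s['position'])*100,2),'rot',np.round(R.from_matrix(T.T@G).as_rotvec(degrees=True),2))
E
python3 - <<'E'
from h import *
d=env.get_image('wrist');print(np.round(d['cam_to_world'],3).tolist(),d['fovy'])
plan([440,-300,330],-27)
E
```

```text
[[0.383, -0.884, -0.268, 0.28], [-0.924, -0.367, -0.11, -0.479], [-0.001, 0.29, -0.957, 0.374], [0.0, 0.0, 0.0, 1.0]] 67.15616249903547
t 1.45 at [ 211.5 -507.7  231.3] yaw -67.38 F [-0.2  0.5  1.1] w 85.4 gf 0.0
  shift [ 29.08 -10.38  -9.87] rot [ -0.    -0.   -40.38]
```

```bash
python3 - <<'E'
from h import *
plan([520,-352,250],-27)
E
```

```text
t 1.45 at [ 211.5 -507.7  231.3] yaw -67.38 F [-0.2  0.5  1.1] w 85.4 gf 0.0
  shift [34.46 -2.51 -1.87] rot [ -0.    -0.   -40.38]
```

>>> jog_arm([
  [34.5,-2.5,-1.9,0,0,-40.4],
  [34.5,-2.5,-1.9,0,0,-40.4],
  [34.5,-2.5,-1.9,0,0,-40.4],
  [34.5,-2.5,-1.9,0,0,-40.4],
  [34.5,-2.5,-1.9,0,0,-40.4],
  [34.5,-2.5,-1.9,0,0,-40.4],
  [34.5,-2.5,-1.9,0,0,-40.4],
  [34.5,-2.5,-1.9,0,0,-40.4],
], hand=1)

```text
time_s: 2.12
position: [0.5104, -0.3564, 0.2498]
tool_rot: [[0.453, 0.891, 0.0], [0.891, -0.453, -0.0], [-0.0, 0.0, -1.0]]
ft_force: [-0.4, -0.8, -0.2]
grip_width: 0.0852
gripper_force: 0.0
```

>>> jog_arm([
  [0,0,0,0,0,0],
  [0,0,0,0,0,0],
  [0,0,0,0,0,0],
])

```text
time_s: 2.37
position: [0.5084, -0.3579, 0.2494]
tool_rot: [[0.454, 0.891, -0.001], [0.891, -0.454, 0.0], [-0.0, -0.001, -1.0]]
ft_force: [-0.0, -0.7, -0.2]
grip_width: 0.0854
gripper_force: 0.0
```

```bash
cat > dock.py <<'E'
from h import *
import sys
d=env.get_image('wrist');W=cloud(d);f=d['frame']
cv2.imwrite('pics/'+sys.argv[1],f[:,:,::-1])
hsv=cv2.cvtColor(f,cv2.COLOR_RGB2HSV)
near=np.hypot(W[...,0]-.520,W[...,1]+.352)<.09
blue=(hsv[...,0]>95)&(hsv[...,0]<130)&(hsv[...,1]>100)
z=W[...,2]
p=W[near&blue&(z>.074)&(z<.088)];print('cheek tops',rect(p))
p=W[near&(z>.010)&(z<.026)];print('base top',rect(p))
p=W[near&blue&(z>.012)&(z<.028)];print('blue floor',rect(p))
E
python3 dock.py dock1.png; python3 -c "
from h import *
plan([447,334,250],3)"
```

```text
cheek tops {'c': [520.0, -352.3], 's': [44.4, 66.1], 'yaw': 63.5, 'z': [76.8, 79.5, 80.9], 'n': 870}
base top {'c': [519.1, -352.3], 's': [99.7, 120.2], 'yaw': -28.4, 'z': [18.5, 20.0, 21.3], 'n': 5635}
blue floor {'c': [519.3, -353.5], 's': [34.1, 56.0], 'yaw': -28.5, 'z': [19.1, 20.4, 21.8], 'n': 1041}
t 2.4167 at [ 507.9 -358.4  249.5] yaw -27.04 F [-1.  -0.2 -0.8] w 85.5 gf 0.0
  shift [ 5.890e+01 -3.689e+01 -4.000e-02] rot [-3.000e-02 -0.000e+00 -3.004e+01]
```

>>> jog_arm([
  [26,-16.3,0,0,0,-29.8],
  [26,-16.3,0,0,0,-29.8],
  [26,-16.3,0,0,0,-29.8],
  [26,-16.3,0,0,0,-29.8],
  [26,-16.3,0,0,0,-29.8],
  [26,-16.3,0,0,0,-29.8],
  [26,-16.3,0,0,0,-29.8],
  [26,-16.3,0,0,0,-29.8],
])

```text
time_s: 3.08
position: [0.4796, -0.0492, 0.2502]
tool_rot: [[-0.05, 0.999, 0.0], [0.999, 0.05, 0.001], [0.001, 0.0, -1.0]]
ft_force: [0.5, -0.1, -0.2]
grip_width: 0.0856
gripper_force: 0.0
```

```bash
python3 -c "
from h import *
plan([447,333.7,220],2.7)"
```

```text
t 3.0833 at [479.6 -49.2 250.2] yaw 2.85 F [ 0.5 -0.1 -0.2] w 85.6 gf 0.0
  shift [38.4  -1.36  3.05] rot [ 0.02 -0.05  0.15]
```

View pics/dock1.png

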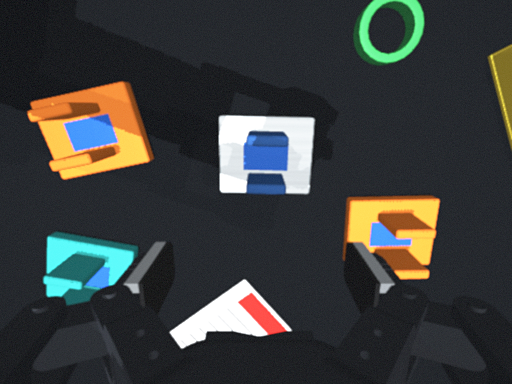

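The wrist picture shows the dock at about (267,155), with a white base, blue cheeks and a blue floor, and its measured size and height match the text. On to the box.

>>> jog_arm([
  [32,-1.1,3,0,0,0],
  [32,-1.1,3,0,0,0],
  [32,-1.1,3,0,0,0],
  [32,-1.1,3,0,0,0],
  [32,-1.1,3,0,0,0],
  [32,-1.1,3,0,0,0],
  [32,-1.1,3,0,0,0],
  [32,-1.1,3,0,0,0],
])

```text
time_s: 3.75
position: [0.454, 0.2684, 0.2195]
tool_rot: [[-0.048, 0.999, 0.0], [0.999, 0.048, 0.0], [0.0, 0.0, -1.0]]
ft_force: [-0.1, -0.1, -0.2]
grip_width: 0.0855
gripper_force: 0.0
```

>>> jog_arm([
  [4,-0.2,0,0,0,0],
  [6.5,-0.3,0,0,0,0],
  [6.5,-0.3,0,0,0,0],
  [6.5,-0.3,0,0,0,0],
  [6.5,-0.3,0,0,0,0],
])

```text
time_s: 4.17
position: [0.4489, 0.3303, 0.2197]
tool_rot: [[-0.048, 0.999, -0.0], [0.999, 0.048, -0.0], [-0.0, -0.0, -1.0]]
ft_force: [0.0, 0.7, -0.3]
grip_width: 0.0855
gripper_force: 0.0
```

```bash
python3 - <<'E'
from h import *
d=env.get_image('wrist');W=cloud(d);f=d['frame']
hsv=cv2.cvtColor(f,cv2.COLOR_RGB2HSV)
y=(hsv[...,0]>22)&(hsv[...,0]<35)&(hsv[...,1]>120)&(W[...,2]>.058)&(W[...,2]<.072)&(np.hypot(W[...,0]-.447,W[...,1]-.334)<.06)
print(rect(W[y]))
plan([447,333.7,120],2.7)
cv2.imwrite('pics/box1.png',f[:,:,::-1])
E
```

```text
{'c': [446.7, 336.4], 's': [35.9, 57.6], 'yaw': -87.4, 'z': [62.5, 63.8, 65.0], 'n': 1752}
t 4.2167 at [448.9 330.1 219.8] yaw 2.7 F [ 0.5  0.1 -1.5] w 85.2 gf 0.0
  shift [ 0.37 -0.18  9.98] rot [ 0.    0.02 -0.  ]
```

View pics/box1.png

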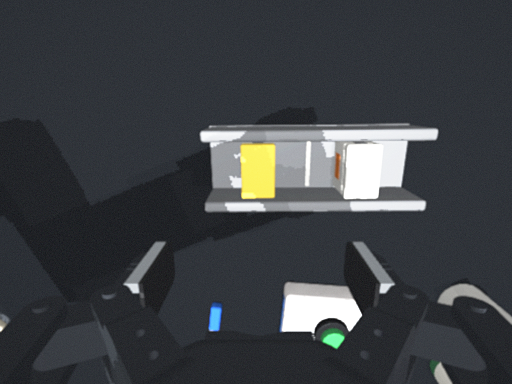

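The wrist view shows the yellow lid at (258,170) and the white one at (361,170). All views agree on the box to within 2.5 mm: (447, 335), top at 64 mm, width axis at about 2.7°.

>>> jog_arm([
  [0.5,-0.2,3,0,0,0],
  [0.5,-0.2,6,0,0,0],
  [0.5,-0.2,9,0,0,0],
  [0.5,-0.2,12,0,0,0],
  [0.5,-0.2,14,0,0,0],
  [0.5,-0.2,16,0,0,0],
  [0.5,-0.2,17.5,0,0,0],
  [0.5,-0.2,18.5,0,0,0],
])

```text
time_s: 4.88
position: [0.4464, 0.3349, 0.0334]
tool_rot: [[-0.047, 0.999, -0.002], [0.999, 0.047, -0.001], [-0.001, -0.002, -1.0]]
ft_force: [0.5, 0.0, -0.5]
grip_width: 0.0856
gripper_force: 0.0
```

>>> jog_arm([
  [0,0,0.6,0,0,0],
  [0,0,1.1,0,0,0],
  [0,0,1.1,0,0,0],
])

```text
time_s: 5.13
position: [0.4464, 0.3361, 0.0234]
tool_rot: [[-0.048, 0.999, -0.0], [0.999, 0.048, -0.0], [-0.0, -0.0, -1.0]]
ft_force: [1.0, 0.3, -0.1]
grip_width: 0.0853
gripper_force: 0.0
```

>>> jog_arm([
  [0,0,0,0,0,0],
  [0,0,0,0,0,0],
  [0,0,0,0,0,0],
  [0,0,0,0,0,0],
  [0,0,0,0,0,0],
  [0,0,0,0,0,0],
  [0,0,0,0,0,0],
  [0,0,0,0,0,0],
], hand=0, newtons=35)

```text
time_s: 5.8
position: [0.4465, 0.3368, 0.0242]
tool_rot: [[-0.049, 0.999, 0.001], [0.999, 0.049, 0.0], [0.0, 0.001, -1.0]]
ft_force: [-1.2, -0.4, 5.5]
grip_width: 0.0359
gripper_force: 36.2
```

>>> jog_arm([
  [0,0,-1,0,0,0],
  [0,0,-3,0,0,0],
  [0,0,-5,0,0,0],
  [0,0,-7,0,0,0],
  [0,0,-9,0,0,0],
  [0,0,-11,0,0,0],
  [0,0,-12,0,0,0],
  [0,0,-12,0,0,0],
])

```text
time_s: 6.47
position: [0.4469, 0.3369, 0.1458]
tool_rot: [[-0.049, 0.999, 0.003], [0.999, 0.049, 0.002], [0.001, 0.004, -1.0]]
ft_force: [0.7, 0.2, -1.4]
grip_width: 0.0353
gripper_force: 35.4
```

```bash
python3 -c "
from h import *
plan([551.8,-31.7,142],2.7)"
```

```text
t 6.4667 at [446.9 336.9 145.8] yaw 2.83 F [ 0.7  0.2 -1.4] w 35.3 gf 35.391647815704346
  shift [-37.34   8.66   0.35] rot [ 0.2  -0.08  0.13]
```

>>> jog_arm([
  [-1.5,0.3,0,0,0,0],
  [-4,0.9,0,0,0,0],
  [-7,1.6,0,0,0,0],
  [-10,2.3,0,0,0,0],
  [-13,3,0,0,0,0],
  [-16,3.7,0,0,0,0],
  [-19,4.4,0,0,0,0],
  [-22,5.1,0,0,0,0],
])

```text
time_s: 7.13
position: [0.5075, 0.1179, 0.1423]
tool_rot: [[-0.049, 0.999, -0.003], [0.999, 0.049, -0.0], [0.0, -0.002, -1.0]]
ft_force: [0.3, -0.2, -2.9]
grip_width: 0.0355
gripper_force: 35.4
```

>>> jog_arm([
  [-3,0.7,0,0,0,0],
  [-6,1.4,0,0,0,0],
  [-9,2.1,0,0,0,0],
  [-12,2.8,0,0,0,0],
  [-14,3.3,0,0,0,0],
  [-15.3,3.6,0,0,0,0],
  [-15.3,3.6,0,0,0,0],
  [-15.3,3.6,0,0,0,0],
])

```text
time_s: 7.8
position: [0.551, -0.0314, 0.1427]
tool_rot: [[-0.048, 0.999, -0.002], [0.999, 0.048, 0.001], [0.001, -0.002, -1.0]]
ft_force: [0.6, 0.0, -1.3]
grip_width: 0.0356
gripper_force: 35.4
```

```bash
python3 - <<'E'
from h import *
plan([551.8,-31.7,60],2.7)
for n in('top','wrist'):
    d=env.get_image(n);cv2.imwrite(f'pics/hold_{n}.png',d['frame'][:,:,::-1])
    W=cloud(d);hsv=cv2.cvtColor(d['frame'],cv2.COLOR_RGB2HSV)
    g=(hsv[...,0]>45)&(hsv[...,0]<80)&(hsv[...,1]>120)&(np.hypot(W[...,0]-.557,W[...,1]-.111)<.03)&(W[...,2]>.05)
    if g.sum()>5: print(n,rect(W[g]))
E
```

```text
t 7.8 at [551.  -31.4 142.7] yaw 2.78 F [ 0.6  0.  -1.3] w 35.6 gf 35.38960710167885
  shift [-0.04  0.1   8.27] rot [-0.1  -0.06  0.08]
wrist {'c': [556.7, 103.9], 's': [16.1, 31.1], 'yaw': 1.9, 'z': [54.8, 57.7, 59.1], 'n': 1023}
```

View pics/hold_wrist.png

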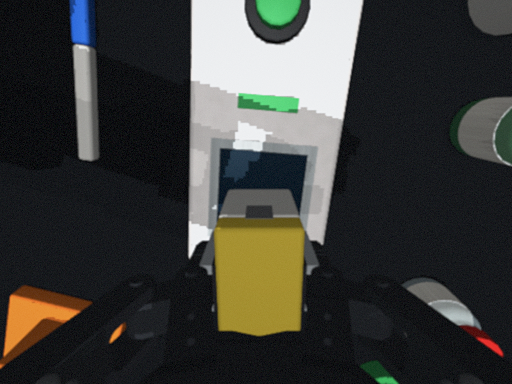

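The picture shows the box held upright at (260,275) over the window, whose far edge is at (265,150). I'll lower it gently.

>>> jog_arm([
  [0,0.1,1.5,0,0,0],
  [0,0.1,3,0,0,0],
  [0,0.1,4.5,0,0,0],
  [0,0.1,6,0,0,0],
  [0,0.1,7.2,0,0,0],
  [0,0.1,8,0,0,0],
  [0,0.1,8.4,0,0,0],
  [0,0.1,8.7,0,0,0],
])

```text
time_s: 8.57
position: [0.5524, -0.031, 0.0565]
tool_rot: [[-0.05, 0.999, -0.0], [0.999, 0.05, 0.0], [0.0, -0.0, -1.0]]
ft_force: [0.0, 0.5, -2.3]
grip_width: 0.0355
gripper_force: 35.5
```

>>> jog_arm([
  [0,0,0.1,0,0,0],
  [0,0,0.2,0,0,0],
  [0,0,0.3,0,0,0],
  [0,0,0.3,0,0,0],
  [0,0,0.3,0,0,0],
])

```text
time_s: 8.98
position: [0.5526, -0.0317, 0.0539]
tool_rot: [[-0.049, 0.999, 0.0], [0.999, 0.049, -0.0], [-0.0, 0.0, -1.0]]
ft_force: [0.1, 1.0, -1.6]
grip_width: 0.0358
gripper_force: 35.5
```

>>> jog_arm([
  [0,0,0.05,0,0,0],
  [0,0,0.1,0,0,0],
  [0,0,0.15,0,0,0],
  [0,0,0.15,0,0,0],
])

```text
time_s: 9.32
position: [0.5525, -0.0317, 0.0522]
tool_rot: [[-0.049, 0.999, 0.0], [0.999, 0.049, -0.0], [-0.0, 0.0, -1.0]]
ft_force: [-0.0, -0.3, -0.1]
grip_width: 0.0356
gripper_force: 35.5
```

>>> jog_arm([
  [0,0,0.05,0,0,0],
  [0,0,0.1,0,0,0],
  [0,0,0.1,0,0,0],
  [0,0,0.1,0,0,0],
])

```text
time_s: 9.65
position: [0.5525, -0.0317, 0.0522]
tool_rot: [[-0.049, 0.999, 0.001], [0.999, 0.049, -0.0], [-0.0, 0.001, -1.0]]
ft_force: [-3.0, 0.1, 9.0]
grip_width: 0.0359
gripper_force: 36.7
```

Contact is shown by +9 N. Now I'll release and rise.

>>> jog_arm([
  [0,0,-0.1,0,0,0],
  [0,0,-0.1,0,0,0],
  [0,0,-0.1,0,0,0],
  [0,0,-0.1,0,0,0],
  [0,0,-0.1,0,0,0],
  [0,0,-0.1,0,0,0],
  [0,0,-0.1,0,0,0],
  [0,0,-0.1,0,0,0],
], hand=1)

```text
time_s: 10.32
position: [0.5525, -0.0316, 0.052]
tool_rot: [[-0.049, 0.999, -0.0], [0.999, 0.049, 0.0], [0.0, -0.0, -1.0]]
ft_force: [-0.2, 1.0, -0.0]
grip_width: 0.0857
gripper_force: 0.0
```

>>> jog_arm([
  [0,0,-2,0,0,0],
  [0,0,-5,0,0,0],
  [0,0,-9,0,0,0],
  [0,0,-12,0,0,0],
  [0,0,-14,0,0,0],
  [0,0,-15,0,0,0],
  [0,0,-15,0,0,0],
])

```text
time_s: 10.9
position: [0.5533, -0.0318, 0.2046]
tool_rot: [[-0.049, 0.999, 0.005], [0.999, 0.049, -0.001], [-0.002, 0.005, -1.0]]
ft_force: [-0.2, -0.4, 0.3]
grip_width: 0.0852
gripper_force: 0.0
```

```bash
cat > see.py <<'E'
from h import *
import sys
d=env.get_image('wrist');W=cloud(d);hsv=cv2.cvtColor(d['frame'],cv2.COLOR_RGB2HSV)
cv2.imwrite('pics/'+sys.argv[1],d['frame'][:,:,::-1]);z=W[...,2]
y=(hsv[...,0]>22)&(hsv[...,0]<35)&(hsv[...,1]>120)&(z>.084)&(z<.1)&(np.hypot(W[...,0]-.552,W[...,1]+.033)<.06)
print('lid',rect(W[y]))
g=(hsv[...,0]>45)&(hsv[...,0]<80)&(hsv[...,1]>120)&(np.hypot(W[...,0]-.557,W[...,1]-.111)<.03)&(z>.045)
if g.sum()>5: print('button',rect(W[g]),rect(W[g&(z>.054)]))
k=(d['frame'].max(2)<110)&(np.hypot(W[...,0]-.552,W[...,1]+.033)<.06)&(z>.03)&(z<.043)
if k.sum()>5: print('window',rect(W[k]))
E
python3 see.py rel.png; python3 -c "
from h import *
plan([557,111.3,150],2.7)"
```

```text
lid {'c': [551.9, -31.8], 's': [35.9, 57.7], 'yaw': -87.4, 'z': [90.5, 91.8, 92.9], 'n': 2316}
button {'c': [556.6, 112.9], 's': [30.3, 33.2], 'yaw': -87.5, 'z': [55.2, 57.8, 59.2], 'n': 1153} {'c': [556.7, 111.3], 's': [30.1, 30.3], 'yaw': 2.5, 'z': [56.1, 57.8, 59.2], 'n': 1108}
window {'c': [551.3, -33.3], 's': [76.6, 76.7], 'yaw': 88.1, 'z': [35.5, 36.7, 37.9], 'n': 2372}
t 10.95 at [552.7 -31.7 202.8] yaw 2.82 F [ 0.3  0.8 -0.2] w 85.5 gf 0.0
  shift [14.26  1.13  5.27] rot [0.1  0.03 0.12]
```

View pics/rel.png

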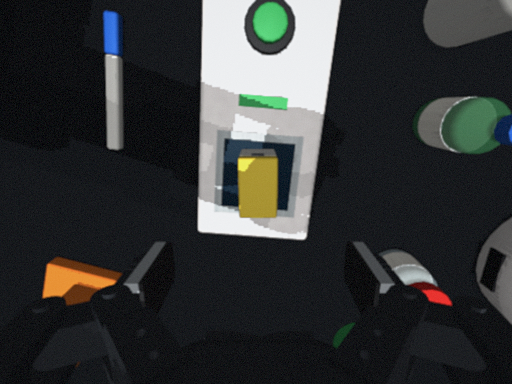

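The box stands on the window at (258,185), with its lid centre 1.5 mm from the window centre. The button's top centre is (556.7, 111.3) at about z 58. Next I'll shut the fingers and go over the button.

>>> jog_arm([
  [3,0.3,0,0,0,0],
  [7,0.6,0,0,0,0],
  [10.5,0.9,1,0,0,0],
  [13,1.1,3,0,0,0],
  [14.3,1.1,6,0,0,0],
  [14.3,1.1,9,0,0,0],
  [14.3,1.1,12,0,0,0],
  [14.3,1.1,13,0,0,0],
], hand=0)

```text
time_s: 11.62
position: [0.5536, 0.1121, 0.0669]
tool_rot: [[-0.05, 0.999, -0.009], [0.999, 0.05, 0.0], [0.001, -0.009, -1.0]]
ft_force: [0.2, 0.7, -0.3]
grip_width: -0.0002
gripper_force: 0.0
```

```bash
python3 -c "
from h import *
plan([556.8,111.4,60],2.7)"
```

```text
t 11.6167 at [553.6 112.1  66.9] yaw 2.85 F [ 0.2  0.7 -0.3] w -0.2 gf 0.0
  shift [-0.08  0.32  0.69] rot [-0.51 -0.03  0.15]
```

>>> jog_arm([
  [0,0.1,0,0,0,0],
  [0,0.1,0.5,0,0,0],
  [0,0.1,1,0,0,0],
  [0,0.1,1.3,0,0,0],
  [0,0.1,1.5,0,0,0],
  [0,0.1,1.5,0,0,0],
])

```text
time_s: 12.12
position: [0.5578, 0.1116, 0.0575]
tool_rot: [[-0.049, 0.999, 0.001], [0.999, 0.049, -0.0], [-0.0, 0.001, -1.0]]
ft_force: [1.1, -0.3, 2.5]
grip_width: 0.0001
gripper_force: 0.8
```

>>> jog_arm([
  [0,0,0.2,0,0,0],
  [0,0,0.4,0,0,0],
  [0,0,0.5,0,0,0],
  [0,0,0.5,0,0,0],
])

```text
time_s: 12.45
position: [0.5578, 0.1117, 0.0524]
tool_rot: [[-0.049, 0.999, 0.001], [0.999, 0.049, -0.0], [-0.0, 0.001, -1.0]]
ft_force: [-0.8, -1.3, 4.8]
grip_width: -0.0003
gripper_force: 2.3
```

>>> jog_arm([
  [0,0,0.1,0,0,0],
  [0,0,0.15,0,0,0],
  [0,0,0.15,0,0,0],
  [0,0,0.15,0,0,0],
])

```text
time_s: 12.78
position: [0.5579, 0.1117, 0.0519]
tool_rot: [[-0.049, 0.999, 0.002], [0.999, 0.049, -0.0], [-0.0, 0.002, -1.0]]
ft_force: [-3.4, -1.4, 14.4]
grip_width: 0.0001
gripper_force: 6.7
```

The force has jumped to 14 N, so the button is on its stop. I'll hold it there for 0.8 s, then let it up and rise.

>>> jog_arm([
  [0,0,0,0,0,0],
  [0,0,0,0,0,0],
  [0,0,0,0,0,0],
  [0,0,0,0,0,0],
  [0,0,0,0,0,0],
  [0,0,0,0,0,0],
  [0,0,0,0,0,0],
  [0,0,0,0,0,0],
])

```text
time_s: 13.45
position: [0.5579, 0.1117, 0.0519]
tool_rot: [[-0.049, 0.999, 0.002], [0.999, 0.049, -0.0], [-0.0, 0.002, -1.0]]
ft_force: [-1.9, -1.7, 13.0]
grip_width: -0.0001
gripper_force: 6.7
```

>>> jog_arm([
  [0,0,-0.5,0,0,0],
  [0,0,-1.5,0,0,0],
  [0,0,-3,0,0,0],
  [0,0,-6,0,0,0],
  [0,0,-9,0,0,0],
  [0,0,-12,0,0,0],
  [0,0,-14,0,0,0],
  [0,0,-14,0,0,0],
])

```text
time_s: 14.12
position: [0.5587, 0.112, 0.1952]
tool_rot: [[-0.049, 0.999, 0.007], [0.999, 0.049, 0.0], [-0.0, 0.007, -1.0]]
ft_force: [0.1, 0.5, 0.9]
grip_width: 0.0002
gripper_force: 0.0
```

```bash
python3 -c "
from h import *
plan([552.0,-32.5,190],-87.4)"
```

```text
t 14.1167 at [558.7 112.  195.2] yaw 2.84 F [0.1 0.5 0.9] w 0.2 gf 0.0
  shift [-14.4   -1.38   0.51] rot [ 0.33 -0.32 90.24]
```

>>> jog_arm([
  [-14.4,-1.4,0.5,0,0,52],
  [-14.4,-1.4,0.5,0,0,52],
  [-14.4,-1.4,0.5,0,0,52],
  [-14.4,-1.4,0.5,0,0,52],
  [-14.4,-1.4,0.5,0,0,52],
  [-14.4,-1.4,0.5,0,0,52],
  [-14.4,-1.4,0.5,0,0,52],
  [-14.4,-1.4,0.5,0,0,52],
], hand=1)

```text
time_s: 14.78
position: [0.5499, -0.0327, 0.1848]
tool_rot: [[0.761, 0.648, -0.002], [0.648, -0.761, 0.001], [-0.001, -0.002, -1.0]]
ft_force: [-0.3, -0.3, 0.1]
grip_width: 0.0855
gripper_force: 0.0
```

>>> jog_arm([
  [0,0,0,0,0,38.2],
  [0,0,0,0,0,38.2],
  [0,0,0,0,0,38.2],
  [0,0,0,0,0,38.2],
  [0,0,0,0,0,38.2],
  [0,0,0,0,0,38.2],
  [0,0,0,0,0,38.2],
  [0,0,0,0,0,38.2],
])

```text
time_s: 15.45
position: [0.5502, -0.0325, 0.1851]
tool_rot: [[0.999, 0.047, -0.001], [0.047, -0.999, 0.001], [-0.001, -0.001, -1.0]]
ft_force: [0.4, 0.8, 0.5]
grip_width: 0.0852
gripper_force: 0.0
```

```bash
python3 see.py regrip.png; python3 -c "
from h import *
plan([552.0,-32.5,50],-87.4)"
```

```text
lid {'c': [552.9, -32.0], 's': [35.7, 57.8], 'yaw': -87.4, 'z': [90.0, 91.9, 93.1], 'n': 2806}
button {'c': [555.9, 114.1], 's': [32.7, 37.7], 'yaw': -56.1, 'z': [50.0, 57.8, 59.0], 'n': 995} {'c': [557.1, 111.4], 's': [30.5, 31.5], 'yaw': 81.7, 'z': [55.9, 57.9, 59.1], 'n': 885}
window {'c': [551.4, -32.9], 's': [76.8, 77.2], 'yaw': 88.2, 'z': [35.6, 36.8, 38.0], 'n': 1894}
t 15.5 at [550.3 -32.6 185.2] yaw -87.28 F [-0.2  0.4  0.5] w 85.1 gf 0.0
  shift [1.900e-01 1.000e-02 1.352e+01] rot [-0.03  0.06  0.12]
```

The box is still on the window at (552.4, -32), and the button is back up at z 58. I'll descend for the grasp on the narrow ends.

>>> jog_arm([
  [0.2,0,2,0,0,0],
  [0.2,0,4.5,0,0,0],
  [0.2,0,7,0,0,0],
  [0.2,0,9.5,0,0,0],
  [0.2,0,11.5,0,0,0],
  [0.2,0,12.8,0,0,0],
  [0.2,0,13.4,0,0,0],
  [0.2,0,13.4,0,0,0],
])

```text
time_s: 16.17
position: [0.5519, -0.0325, 0.0504]
tool_rot: [[0.999, 0.047, -0.003], [0.047, -0.999, 0.001], [-0.002, -0.001, -1.0]]
ft_force: [-0.7, -0.0, -0.2]
grip_width: 0.0855
gripper_force: 0.0
```

>>> jog_arm([
  [0,0,0,0,0,0],
  [0,0,0,0,0,0],
  [0,0,0,0,0,0],
  [0,0,0,0,0,0],
  [0,0,0,0,0,0],
  [0,0,0,0,0,0],
  [0,0,0,0,0,0],
  [0,0,0,0,0,0],
], hand=0, newtons=40)

```text
time_s: 16.83
position: [0.5531, -0.0328, 0.0528]
tool_rot: [[0.999, 0.046, 0.002], [0.046, -0.999, -0.001], [0.002, 0.001, -1.0]]
ft_force: [-1.4, 0.0, 5.7]
grip_width: 0.0575
gripper_force: 44.1
```

>>> jog_arm([
  [0,0,-0.5,0,0,0],
  [0,0,-1.5,0,0,0],
  [0,0,-3,0,0,0],
  [0,0,-5,0,0,0],
  [0,0,-7,0,0,0],
  [0,0,-9,0,0,0],
  [0,0,-10.5,0,0,0],
  [0,0,-11,0,0,0],
])

```text
time_s: 17.5
position: [0.5532, -0.0327, 0.1646]
tool_rot: [[0.999, 0.046, 0.004], [0.046, -0.999, -0.001], [0.004, 0.001, -1.0]]
ft_force: [1.3, 0.1, -1.0]
grip_width: 0.0576
gripper_force: 43.5
```

```bash
python3 -c "
from h import *
plan([519.5,-352.4,165],-27.8)
plan([537,-190,165],-27.8)"
```

```text
t 17.5 at [553.2 -32.7 164.6] yaw -87.37 F [ 1.3  0.1 -1. ] w 57.6 gf 43.47458750009537
  shift [-4.830e+00  3.178e+01 -2.000e-02] rot [  0.19  -0.17 -59.57]
t 17.5 at [553.2 -32.7 164.6] yaw -87.37 F [ 1.3  0.1 -1. ] w 57.6 gf 43.47458750009537
  shift [-2.34 15.63 -0.03] rot [  0.19  -0.17 -59.57]
```

>>> jog_arm([
  [-0.2,1.5,0,0,0,-4],
  [-0.6,4,0,0,0,-10],
  [-1,6.5,0,0,0,-16],
  [-1.4,9,0,0,0,-22],
  [-1.8,11.5,0,0,0,-28],
  [-2.1,14,0,0,0,-34],
  [-2.5,16.5,0,0,0,-40],
  [-2.9,19,0,0,0,-46],
])

```text
time_s: 18.17
position: [0.5316, -0.2247, 0.1612]
tool_rot: [[0.657, 0.754, -0.001], [0.754, -0.657, 0.001], [-0.0, -0.001, -1.0]]
ft_force: [-0.3, 0.5, -2.5]
grip_width: 0.0573
gripper_force: 43.3
```

```bash
python3 -c "
from h import *
plan([519.5,-352.4,165],-27.8)"
```

```text
t 18.1667 at [ 531.6 -224.7  161.2] yaw -41.08 F [-0.3  0.5 -2.5] w 57.3 gf 43.2994969189167
  shift [-10.42   7.47  -0.39] rot [ -0.07  -0.   -13.28]
```

>>> jog_arm([
  [-2,1.4,0,0,0,-4],
  [-4,2.9,0,0,0,-7],
  [-6,4.3,0,0,0,-10],
  [-8,5.7,0,0,0,-13.3],
  [-9.5,6.8,0,0,0,-13.3],
  [-10.4,7.4,0,0,0,-13.3],
  [-10.4,7.4,0,0,0,-13.3],
  [-10.4,7.4,0,0,0,-13.3],
])

```text
time_s: 18.83
position: [0.5188, -0.3502, 0.1612]
tool_rot: [[0.471, 0.882, -0.001], [0.882, -0.471, 0.001], [0.001, -0.001, -1.0]]
ft_force: [0.4, 0.9, -1.5]
grip_width: 0.0577
gripper_force: 43.3
```

```bash
python3 - <<'E'
from h import *
plan([519.5,-352.4,110],-27.8)
for n in('wrist','top','scene'):
    d=env.get_image(n);W=cloud(d);z=W[...,2];f=d['frame'];hsv=cv2.cvtColor(f,cv2.COLOR_RGB2HSV)
    near=np.hypot(W[...,0]-.5195,W[...,1]+.3524)<.09
    b=(hsv[...,0]>95)&(hsv[...,0]<130)&(hsv[...,1]>100)&near
    for t,m in(('lid',near&(hsv[...,0]>20)&(hsv[...,0]<36)&(hsv[...,1]>110)&(z>.15)),('cheeks',b&(z>.074)&(z<.088)),('base',near&(z>.012)&(z<.027))):
        if m.sum()>20: print(n,t,rect(W[m]))
    if n=='wrist': cv2.imwrite('pics/overdock.png',f[:,:,::-1])
E
```

```text
t 18.8333 at [ 518.8 -350.2  161.2] yaw -28.12 F [ 0.4  0.9 -1.5] w 57.7 gf 43.33651542663574
  shift [-0.17  0.17  5.12] rot [-0.07 -0.04 -0.32]
wrist lid {'c': [518.9, -349.9], 's': [37.5, 58.6], 'yaw': -28.2, 'z': [193.4, 200.2, 201.2], 'n': 11835}
wrist cheeks {'c': [531.8, -328.1], 's': [11.7, 44.7], 'yaw': -27.9, 'z': [77.1, 79.6, 80.9], 'n': 842}
wrist base {'c': [520.4, -350.4], 's': [95.5, 120.2], 'yaw': -28.4, 'z': [18.5, 20.0, 21.3], 'n': 7532}
scene lid {'c': [520.6, -343.1], 's': [34.9, 75.5], 'yaw': -39.3, 'z': [192.9, 201.2, 235.1], 'n': 306}
scene cheeks {'c': [523.1, -355.2], 's': [42.4, 66.7], 'yaw': 63.4, 'z': [75.6, 79.7, 82.5], 'n': 133}
scene base {'c': [520.8, -353.1], 's': [101.0, 120.4], 'yaw': -28.3, 'z': [16.7, 20.6, 23.6], 'n': 1251}
```

View pics/overdock.png

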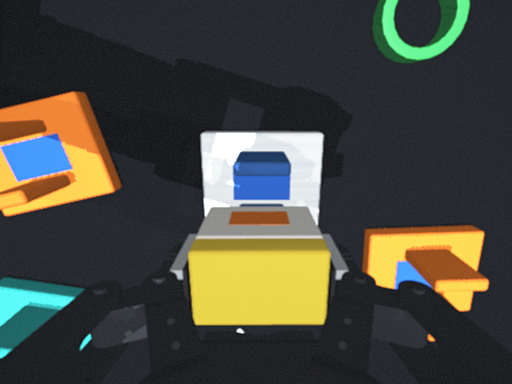

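The picture shows the box held level at (260,285) and in line with the dock, whose far cheek is at (262,175). It needs a correction of -1.8 mm across and +1.5 mm along, and no turn.

>>> jog_arm([
  [-0.18,0.15,0,0,0,0],
  [-0.18,0.15,1,0,0,0],
  [-0.18,0.15,2.2,0,0,0],
  [-0.18,0.15,3.4,0,0,0],
  [-0.18,0.15,4.4,0,0,0],
  [-0.18,0.15,5,0,0,0],
  [-0.18,0.15,5,0,0,0],
  [-0.18,0.15,5,0,0,0],
])

```text
time_s: 19.65
position: [0.5196, -0.3529, 0.1115]
tool_rot: [[0.471, 0.882, -0.0], [0.882, -0.471, 0.0], [0.0, -0.0, -1.0]]
ft_force: [-0.7, 0.4, -1.3]
grip_width: 0.0576
gripper_force: 43.4
```

```bash
python3 - <<'E'
from h import *
plan([519.6,-352.0,60],-28.1)
d=env.get_image('wrist');W=cloud(d);z=W[...,2];f=d['frame'];hsv=cv2.cvtColor(f,cv2.COLOR_RGB2HSV)
near=np.hypot(W[...,0]-.5195,W[...,1]+.3524)<.09
b=(hsv[...,0]>95)&(hsv[...,0]<130)&(hsv[...,1]>100)&near
L=rect(W[near&(hsv[...,0]>20)&(hsv[...,0]<36)&(hsv[...,1]>110)&(z>.12)]);C=rect(W[b&(z>.074)&(z<.088)])
print(L);print(C);a=np.radians(-28.1);D=np.array(L['c'])-C['c'];print('along',D@[np.cos(a),np.sin(a)],'across from cheek (want -27)',D@[-np.sin(a),np.cos(a)])
E
```

```text
t 19.65 at [ 519.6 -352.9  111.5] yaw -28.08 F [-0.7  0.4 -1.3] w 57.6 gf 43.40511739253998
  shift [ 0.08 -0.04  5.15] rot [-0.01 -0.01  0.02]
{'c': [519.6, -352.6], 's': [37.3, 58.7], 'yaw': -27.9, 'z': [143.8, 150.5, 151.5], 'n': 11832}
{'c': [532.6, -328.6], 's': [11.7, 44.5], 'yaw': -27.9, 'z': [76.7, 79.6, 80.8], 'n': 1342}
along -0.16336410896384068 across from cheek (want -27) -27.294199240276356
```

It is centred to within about 0.5 mm. I'll lower it in between the cheeks.

>>> jog_arm([
  [0.03,0,1,0,0,0],
  [0.03,0,2,0,0,0],
  [0.03,0,3,0,0,0],
  [0.03,0,4,0,0,0],
  [0.03,0,5,0,0,0],
  [0.03,0,6,0,0,0],
  [0.03,0,6.6,0,0,0],
  [0.03,0,6.9,0,0,0],
])

```text
time_s: 20.37
position: [0.5193, -0.3525, 0.0412]
tool_rot: [[0.471, 0.882, -0.001], [0.882, -0.471, 0.001], [0.0, -0.002, -1.0]]
ft_force: [-0.1, 0.6, -1.5]
grip_width: 0.0578
gripper_force: 43.4
```

>>> jog_arm([
  [0,0,0.1,0,0,0],
  [0,0,0.2,0,0,0],
  [0,0,0.3,0,0,0],
  [0,0,0.4,0,0,0],
  [0,0,0.4,0,0,0],
  [0,0,0.4,0,0,0],
])

```text
time_s: 20.87
position: [0.5197, -0.3528, 0.0388]
tool_rot: [[0.471, 0.882, 0.0], [0.882, -0.471, -0.0], [-0.0, 0.0, -1.0]]
ft_force: [-0.2, 0.0, -2.3]
grip_width: 0.0575
gripper_force: 43.4
```

>>> jog_arm([
  [0,0,0.05,0,0,0],
  [0,0,0.1,0,0,0],
  [0,0,0.15,0,0,0],
  [0,0,0.15,0,0,0],
])

```text
time_s: 21.2
position: [0.5196, -0.3527, 0.037]
tool_rot: [[0.471, 0.882, -0.0], [0.882, -0.471, 0.0], [0.0, -0.0, -1.0]]
ft_force: [0.3, 0.9, -1.8]
grip_width: 0.0575
gripper_force: 43.4
```

>>> jog_arm([
  [0,0,0.05,0,0,0],
  [0,0,0.1,0,0,0],
  [0,0,0.1,0,0,0],
  [0,0,0.1,0,0,0],
])

```text
time_s: 21.53
position: [0.5197, -0.3528, 0.0368]
tool_rot: [[0.471, 0.882, 0.0], [0.882, -0.471, -0.0], [-0.0, 0.0, -1.0]]
ft_force: [-2.9, 2.3, 6.1]
grip_width: 0.058
gripper_force: 44.1
```

The box is touching the floor at the expected height. I'll release, rise, and check.

>>> jog_arm([
  [0,0,-0.05,0,0,0],
  [0,0,-0.05,0,0,0],
  [0,0,-0.05,0,0,0],
  [0,0,-0.05,0,0,0],
  [0,0,-0.05,0,0,0],
  [0,0,-0.05,0,0,0],
  [0,0,-0.05,0,0,0],
  [0,0,-0.05,0,0,0],
], hand=1)

```text
time_s: 22.2
position: [0.5197, -0.3527, 0.0366]
tool_rot: [[0.471, 0.882, -0.0], [0.882, -0.471, 0.0], [0.0, -0.0, -1.0]]
ft_force: [0.3, 0.1, -0.7]
grip_width: 0.0853
gripper_force: 0.0
```

>>> jog_arm([
  [0,0,-1.5,0,0,0],
  [0,0,-4,0,0,0],
  [0,0,-7,0,0,0],
  [0,0,-10,0,0,0],
  [0,0,-13,0,0,0],
  [0,0,-15.5,0,0,0],
  [0,0,-17,0,0,0],
  [0,0,-17,0,0,0],
])

```text
time_s: 22.87
position: [0.5205, -0.3535, 0.2104]
tool_rot: [[0.471, 0.882, 0.005], [0.882, -0.471, -0.005], [-0.002, 0.007, -1.0]]
ft_force: [0.0, -0.2, -0.9]
grip_width: 0.0858
gripper_force: 0.0
```

```bash
python3 dock.py done.png; python3 - <<'E'
from h import *
d=env.get_image('wrist');W=cloud(d);z=W[...,2];hsv=cv2.cvtColor(d['frame'],cv2.COLOR_RGB2HSV)
near=np.hypot(W[...,0]-.5195,W[...,1]+.3524)<.06
print('lid',rect(W[near&(hsv[...,0]>20)&(hsv[...,0]<36)&(hsv[...,1]>110)]))
plan([519,-352,200],-28)
E
```

```text
cheek tops {'c': [519.5, -352.1], 's': [44.7, 65.5], 'yaw': 61.7, 'z': [76.8, 79.6, 80.8], 'n': 1087}
base top {'c': [519.3, -352.0], 's': [99.0, 120.0], 'yaw': -28.3, 'z': [18.4, 19.8, 21.1], 'n': 4862}
blue floor {'c': [551.9, -350.0], 's': [0.0, 0.0], 'yaw': 0.0, 'z': [23.3, 23.3, 23.3], 'n': 1}
lid {'c': [518.6, -353.7], 's': [39.3, 56.7], 'yaw': -27.6, 'z': [74.2, 75.8, 77.0], 'n': 2067}
t 22.9667 at [ 519.5 -352.6  206.2] yaw -28.08 F [-0.2 -0.  -0.6] w 85.5 gf 0.0
  shift [ 0.03 -0.07  0.62] rot [-0.01 -0.   -0.08]
```

View pics/done.png

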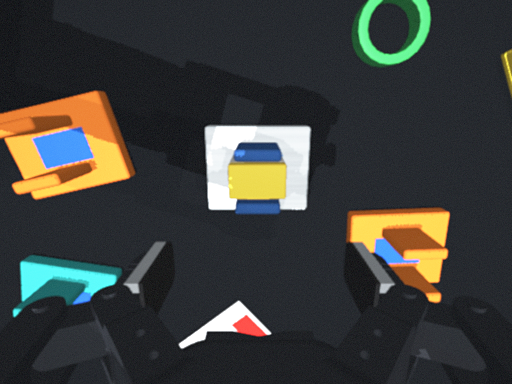

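The box sits between the blue cheeks at (257,180). Its lid is at z 76, within 2 mm of centre and in line with the cheeks. I'll hand it in.

```bash
python3 -c "
from rig import env
print(env.close_job())"
```

```text
the job is handed in; nothing more can be done
None
```

I checked in the yellow-lidded box on the reader, held the green button down for about a second until it came back up, set the box centred (within about 2 mm) and flat in the chilled dock, and handed the job in at about 23 s; no verdict came back.

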